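Set the tile press to float

ROBOT

A 6-joint arm with a two-finger parallel gripper is mounted at the origin on the work surface. World frame = base frame: x ahead of the robot, y to its left, z up, the work surface at z = 0. Lengths are in m, angles in rad, forces in N, time in s.
With the tool pointing down it reaches from about 0.325 to 0.9 m from the base axis. Payload 6.1 kg.
Tool frame: the origin (TCP) lies midway between the tips of the shut fingers; the grasp point (between the pads) lies 19 mm behind it; z points along the fingers, y is the line along which they close (so a half turn about z gives the same grasp; the last joint's range is limited). The gripper opens to 85 mm and grips with 20 to 120 N. Pads are 22 mm wide; open, the fingers measure 114 mm over their backs; the gripper's body (76 mm by 85 mm) begins 54 mm behind the grasp point. The pads swing forward as they close: fully open they stand 13 mm farther back than shut.
Start: joints at [1.218, 0.22, 1.526, -0, 1.395, -0.126], TCP at [0.141, 0.609, 0.231] pointing down, gripper open.
Joint ranges: [-2.98, 2.98], [-0.91, 2.08], [0.09, 2.57], [-1.24, 4.39], [0.2, 2.65], [-2.68, 2.68]. Speed limits (rad/s): [2.57, 2.57, 3.01, 3.14, 3.14, 3.14].

INTERFACE

Orientations are given as [roll, pitch, yaw] about the fixed x, y, z axes, in that order (R = Rz(yaw) Ry(pitch) Rx(roll)).
In Python, from plant import movep, move_l, set_joints, gripper_to, hold, inverse_kinematics, observe, get_image, get_calibration, Unreachable, job_done gives the robot as it stands. Calls block until the motion is done:
- movep(position, orientation): joint-space move of the TCP to a pose.
- move_l(position, feed=0.15, rotation=None, max_force=None): straight line of the TCP; rotation=None keeps the orientation; feed is the mean speed in m/s. With max_force (N) it stops when the force on the tool has changed by that much, and returns True; else False.
- set_joints(angles): joint-space move.
- gripper_to(opening, f_grip=None): finger opening in m; f_grip is the grip in N (None keeps the last); returns when the fingers have stopped.
- hold(seconds).
- inverse_kinematics(position, orientation): joint angles nearest the present ones, or None.
- observe(): the state.
- get_image(name): name is "scene" or "top" or "wrist"; returns (picture, depth): 400x640x3 uint8, red, green, blue; 400x640 float32, m along the optical axis (not along the pixel's ray), 0 where there is no reading.
- get_calibration(name): a dict with "intrinsics" (3x3 intrinsics, pixels), "world_from_camera" (4x4, takes a point from camera to world coordinates). Camera axes: x right, y down, z forward; pixel columns grow to the right and rows downward; lengths in m; the calibration is good to about 2 mm. The wrist camera is an equidistant fisheye: a pixel r from the principal point sees the ray r / f radians off the axis. A picture is of the moment at which its call begins: read the wrist's pose just before it. get_calibration takes no time and is no camera call; for the wrist camera it gives the pose at the moment of the call.
A pose or a line that the arm cannot do raises Unreachable and nothing moves.
- job_done(): hands the job in; it is judged then, once.
The state is a dict: "time_s": time; "q": joint angles; "joint_velocities": joint speeds; "joint_torque": joint torques, N m; "eef_pos": TCP position; "tcp_rot": TCP orientation; "ft_force": force on the tool from outside, world axes, zero at the start; "torque": the same for the moment, N m; "opening": finger opening in m; "grasp_force": force on a finger pad.
Only numpy, scipy, OpenCV 4.12 (cv2) and the standard library are available. Lean on these libraries where they do the work, as an engineer would, in place of code of your own. Each camera call takes 0.05 s, during which the arm holds its last target. There are 200 camera calls.

TASK

The clay tile press must settle under its own weight: push the yellow-knobbed valve lever forward, away from the robot arm, through its stiff last detent so that it clicks into the float notch and stays there. Leave the blue-knobbed lever and the tall raw-clay jar as they are.

Things in the scene. Friction and masses are not known exactly. Their poses are not given: they have to be found in the camera images.
- press_knob (a point): Centre of the yellow ball knob (40 mm diameter) topping a 12 mm steel lever rod on a fixed grey valve block 92 mm tall (foot 130 x 100 mm). It swings on a level hinge 75 mm above the table, 140 mm from the knob's centre. Frame moves with the lever: z along the rod towards the knob, y the hinge axis, x the way the knob moves when pushed forward (away from the robot, up to 26 degrees left or right).
- press_lever (a joint): Yellow lever's angle from upright, rad; positive leans forward. Below 0.3 (raise, hold, lower) about 1 N moves it; it stays where left. Then the stiff detent: 8 to 10 N near 0.34, easing to its crest at 0.47. Short of the crest the lever springs back to about 0.32; past it, it snaps by itself into the float notch at its stop, 0.72 (marked green), and stays. Starts at -0.28 to 0.2.
- feed_knob (a point): Centre of the blue ball knob (40 mm diameter) on the lever of a second, equal-sized valve block, the clay feed's, on the other side; which of the two is on the left varies. It moves easily and must be left where it is. Axes as for the yellow knob.
- jar_center (a point): Centre, 60 mm above the underside, of the upright raw-clay jar, 72 mm in diameter at the rim and 120 mm tall, loose on the table beyond and between the two valves; z is up its axis. To be left standing where it is.
Things that resemble listed ones, but are neither listed nor needed, are in the scene too. Leave any purple look-alike of the part that bears press_knob alone. Leave any green look-alike of the part that bears jar_center alone.

How it is judged:
At the end, for the whole second after the job is handed in: The yellow-knobbed lever rests in its float notch (angle above 0.56 rad); the blue knob and the jar are within 20 mm of where they started and the jar stands upright within 10 degrees (value of joint press_lever above 0.56 rad and velocity of joint press_lever between -0.1 and 0.1 rad/s and distance of each of feed_knob, jar_center from where it was at the start of the episode below 0.02 m and angle between jar_center's own z axis and vertical below 0.17 rad); the robot touches nothing.
It fails at once if the blue-knobbed lever was moved by more than 20 mm (distance of feed_knob from where it was at the start of the episode above 0.02 m).
It fails at once if the jar was pushed by more than 20 mm or toppled (distance of jar_center from where it was at the start of the episode above 0.02 m or angle between jar_center's own z axis and vertical above 0.35 rad).
It also fails if it takes over 32 s, if anything falls off the work surface, if the arm or the gripper's body presses on something with over 40 N, if the wrist force passes 120 N, or if a joint passes its speed limit or range.

## Working session

There is one attempt and no reset: what is moved stays moved. The work goes in short steps, each a Python script; the robot and the scene stay as the last script left them, time stands still between calls to the robot, and variables do not carry over. Pictures are saved under pics/ and viewed, at most 10 in all, crops included, and the job is handed in when it is done.

```bash
mkdir -p pics; cat > h.py <<'E'
import numpy as np, cv2
from plant import *
def grab(n):
    c=get_calibration(n); im,d=get_image(n); return im,d,np.array(c["intrinsics"]),np.array(c["world_from_camera"])
def world(d,K,T):
    v,u=np.indices(d.shape); P=np.stack([(u-K[0,2])/K[0,0]*d,(v-K[1,2])/K[1,1]*d,d],-1)
    return P@T[:3,:3].T+T[:3,3]
E
python3 - <<'E'
from h import *
for n in("scene","top"):
    im,d,K,T=grab(n); cv2.imwrite(f"pics/{n}0.png",im[:,:,::-1]); np.savez(f"{n}0.npz",im=im,d=d,K=K,T=T)
    W=world(d,K,T); hsv=cv2.cvtColor(im,cv2.COLOR_RGB2HSV)
    print(n,T[:3,3])
    for c,(a,b) in dict(yellow=(20,35),blue=(100,125),purple=(126,160),green=(40,85)).items():
        m=cv2.inRange(hsv,(a,90,60),(b,255,255)); k,l,s,ce=cv2.connectedComponentsWithStats(m)
        for i in range(1,k):
            if s[i,4]>25:
                p=W[(l==i)&(d>0)]; print(c,s[i,4],ce[i].round(),np.median(p,0).round(3),p.max(0).round(3))
E
```

```text
scene [1.29086579 0.03339818 0.90301972]
yellow 204 [243. 116.] [ 0.295 -0.219  0.221] [ 0.307 -0.201  0.234]
yellow 246 [239. 171.] [ 0.51  -0.19   0.223] [ 0.521 -0.173  0.234]
yellow 26 [297. 220.] [ 0.434 -0.075 -0.003] [ 0.574 -0.041  0.118]
yellow 31 [317. 245.] [ 0.526 -0.014 -0.003] [ 0.57  -0.013 -0.   ]
blue 45 [ 2. 33.] [-0.279 -1.2    0.157] [-0.247 -1.189  0.176]
blue 3889 [ 38. 235.] [ 0.674 -0.631  0.146] [ 0.706 -0.596  0.173]
blue 228 [375. 183.] [0.533 0.115 0.222] [0.542 0.161 0.232]
purple 833 [254. 169.] [ 0.299 -0.206  0.042] [ 0.363 -0.152  0.195]
purple 109 [233. 185.] [ 0.341 -0.26   0.01 ] [ 0.514 -0.196  0.202]
green 1184 [303. 241.] [ 0.601 -0.044  0.089] [ 0.619 -0.01   0.122]
top [ 0.26992665 -0.00482713  1.17545452]
yellow 309 [409. 200.] [ 0.492 -0.188  0.228] [ 0.572 -0.17   0.239]
yellow 336 [430. 308.] [ 0.278 -0.215  0.229] [ 0.299 -0.197  0.237]
blue 3107 [603. 191.] [ 0.521 -0.624  0.149] [ 0.692 -0.593  0.16 ]
blue 259 [259. 192.] [0.513 0.115 0.227] [0.532 0.133 0.235]
purple 1514 [408. 311.] [ 0.265 -0.209  0.028] [ 0.354 -0.15   0.149]
green 453 [333. 178.] [ 0.586 -0.037  0.115] [ 0.651 -0.007  0.125]
```

View pics/scene0.png

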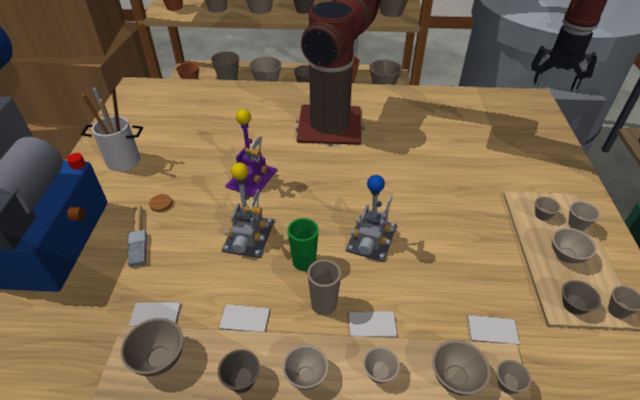

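View pics/top0.png

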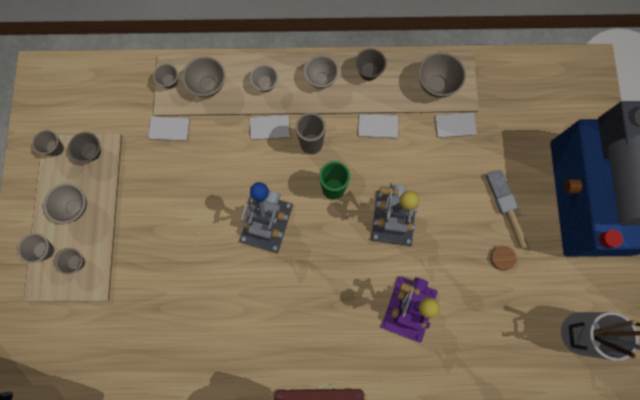

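```bash
python3 - <<'E'
from h import *
a=np.load("scene0.npz")["im"][90:290,180:430]; b=np.load("top0.npz")["im"][140:340,240:490]
cv2.imwrite("pics/crop.png",np.hstack([cv2.resize(x,None,fx=1.6,fy=1.6*1.5,interpolation=2) if 0 else cv2.resize(x,(400,320),interpolation=2) for x in(a,b)])[:,:,::-1])
E
```

```text
(no output)
```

View pics/crop.png

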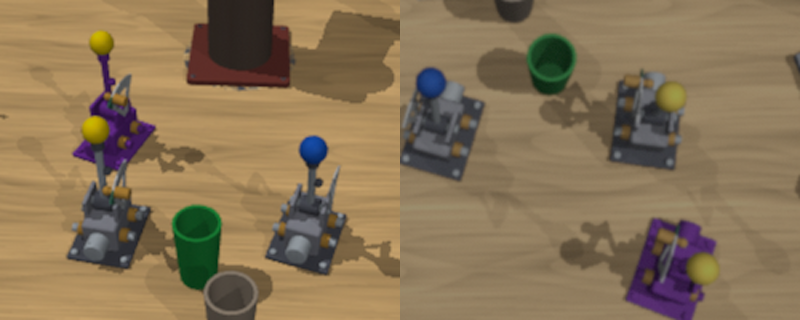

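Candidates for the target are the yellow ball at scene (239,171) / top (409,200) on a grey block, and the yellow ball at scene (243,116) / top (430,308) on a purple block, which is the decoy. The crop confirms that the target is the grey-block one. The blue knob is at scene (375,183). The clay jar is the brown one at scene (323,285), and the green cup is a decoy. Next I need the knob centre, the block yaw and the nearby heights.

```bash
python3 - <<'E'
from h import *
from scipy.optimize import least_squares
L={n:np.load(n+"0.npz") for n in("scene","top")}
W={n:world(z["d"],z["K"],z["T"]) for n,z in L.items()}
def sph(P,c0): return least_squares(lambda c:np.linalg.norm(P-c,axis=1)-.02,c0,loss="soft_l1",f_scale=.002).x
for nm,(a,b),c0 in(("Y",(20,35),(.495,-.188,.215)),("B",(100,125),(.515,.115,.215))):
  for n,z in L.items():
    m=cv2.inRange(cv2.cvtColor(z["im"],cv2.COLOR_RGB2HSV),(a,90,60),(b,255,255))>0
    w=W[n]; m&=np.linalg.norm(w-c0,axis=2)<.05
    print(nm,n,sph(w[m],np.array(c0)).round(4))
for nm,c in(("Y",(.49,-.18)),("B",(.48,.12))):
  w=W["top"]; m=(w[...,2]>.004)&(w[...,2]<.03)&(np.linalg.norm(w[...,:2]-c,axis=2)<.1)&(L["top"]["im"].max(2)<130)
  p=w[m][:,:2].astype(np.float32); print(nm,"foot",len(p),cv2.minAreaRect(p))
P=np.vstack([w.reshape(-1,3) for w in W.values()])
P=P[(np.linalg.norm(P[:,:2]-(.49,-.18),axis=1)<.12)&(P[:,2]>.1)]
for z in np.arange(.1,.25,.01):
  q=P[(P[:,2]>=z)&(P[:,2]<z+.01)]
  if len(q): print(z.round(2),len(q),q.min(0)[:2].round(3),q.max(0)[:2].round(3))
E
```

```text
Y scene [ 0.4991 -0.1926  0.2129]
Y top [ 0.4944 -0.1895  0.2144]
B scene [0.5217 0.1143 0.2101]
B top [0.5176 0.1169 0.2118]
Y foot 759 ((0.48879504203796387, -0.17047303915023804), (0.1648874431848526, 0.11734221875667572), 55.073326110839844)
B foot 756 ((0.49591416120529175, 0.13809612393379211), (0.1280835121870041, 0.1367940902709961), 72.71829986572266)
0.1 28 [ 0.492 -0.198] [ 0.538 -0.157]
0.11 33 [ 0.492 -0.198] [ 0.548 -0.16 ]
0.12 62 [ 0.486 -0.196] [ 0.558 -0.143]
0.13 247 [ 0.48  -0.198] [ 0.561 -0.141]
0.14 193 [ 0.476 -0.197] [ 0.55  -0.141]
0.15 20 [ 0.5   -0.199] [ 0.511 -0.158]
0.16 17 [ 0.5   -0.197] [ 0.509 -0.187]
0.17 11 [ 0.502 -0.195] [ 0.508 -0.186]
0.18 27 [ 0.499 -0.202] [ 0.513 -0.183]
0.19 17 [ 0.502 -0.199] [ 0.513 -0.182]
0.2 25 [ 0.48  -0.205] [ 0.518 -0.176]
0.21 106 [ 0.475 -0.211] [ 0.521 -0.17 ]
0.22 259 [ 0.475 -0.208] [ 0.52  -0.171]
0.23 155 [ 0.481 -0.203] [ 0.509 -0.176]
```

```bash
python3 - <<'E'
from h import *
z=np.load("top0.npz"); K,T=z["K"],z["T"]; Ti=np.linalg.inv(T)
# rectified: 3 px/mm-ish, cols = -y, rows = -x ; region x .40-.60, y -.08..-.28
S=3000; x1,y1=.60,-.08
uv=[]
src=np.float32([[0,0],[600,0],[600,600],[0,600]])
for c,r in src:
    p=Ti@[x1-r/S,y1-c/S,.012,1]; q=K@p[:3]; uv.append(q[:2]/q[2])
H=cv2.getPerspectiveTransform(src,np.float32(uv))
o=cv2.warpPerspective(z["im"],H,(600,600),flags=cv2.INTER_CUBIC|cv2.WARP_INVERSE_MAP)
o=cv2.convertScaleAbs(o,alpha=1.5)
cv2.imwrite("pics/rect.png",o[:,:,::-1])
E
```

```text
(no output)
```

View pics/rect.png

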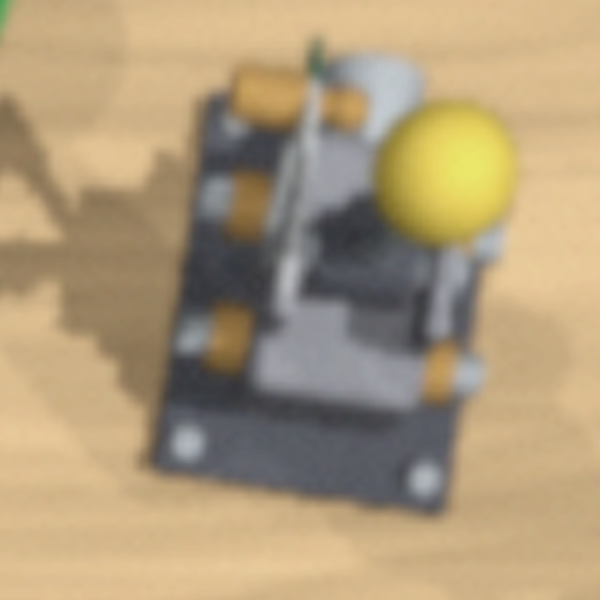

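The foot edges in the rectified view run (155,470) to (443,512) and (155,470) to (205,97). That puts forward at about -8° yaw, with the green mark at the far end (317,50). I'll push the ball with the fingers slightly open as a cradle.

```bash
python3 - <<'E'
from h import *
psi=-.14; f=np.array([np.cos(psi),np.sin(psi),0]); k=np.array([.497,-.191,.178]); o=[np.pi,0,psi]
s=observe(); p=np.array(s["eef_pos"]); move_l([p[0],p[1],.36],feed=.2)
gripper_to(.02)
A=k-.07*f
B=A.copy();B[2]=.36
print(inverse_kinematics(list(B),o))
movep(list(B),o); move_l(list(A),feed=.15)
f0=np.array(observe()["ft_force"]); pk=0
print(observe()["time_s"],f0,observe()["opening"])
for d in np.arange(-.06,.062,.004):
    st=move_l(list(k+d*f),feed=.05,max_force=25)
    s=observe(); F=-(np.array(s["ft_force"])-f0)@f; pk=max(pk,F)
    print(round(d,3),round(F,2),np.round(np.array(s["ft_force"])-f0,1),round(s["time_s"],2))
    if st or (pk>5 and F<1.0): break
im,d,K,T=grab("scene"); cv2.imwrite("pics/s1.png",cv2.resize(im[90:290,180:430],(750,600),interpolation=2)[:,:,::-1])
E
```

```text
[-5.70845098e-01 -2.25655824e-01  1.73445447e+00 -4.44089210e-16
  1.63279401e+00  1.13995123e+00]
5.8417 [ 0.60171761  0.72781339 -0.07225343] 0.020084997242871792
-0.06 0.77 [-0.8 -0.1 -0. ] 6.19
-0.056 1.0 [-1.1 -0.8 -0.2] 6.44
-0.052 0.8 [-0.9 -0.5 -0.2] 6.69
-0.048 0.69 [-0.8 -0.5  0.9] 6.94
-0.044 0.96 [-1.2 -1.4 -0.7] 7.19
-0.04 0.32 [-0.4 -0.5  0. ] 7.44
-0.036 0.34 [-0.5 -1.   0.3] 7.69
-0.032 0.26 [-0.3 -0.5  0.4] 7.94
-0.028 1.02 [-1.   0.1  1.2] 8.19
-0.024 0.82 [-1.  -0.9 -0.5] 8.44
-0.02 1.01 [-1.3 -1.6 -0.5] 8.69
-0.016 1.02 [-1.1 -0.4  0.1] 8.94
-0.012 0.4 [-0.4  0.1 -0.1] 9.19
-0.008 0.71 [-0.8 -0.4  0.2] 9.44
-0.004 0.41 [-0.4  0.4  0.8] 9.69
0.0 0.78 [-1.  -1.8 -0.4] 9.94
0.004 0.71 [-0.8 -0.6  0.7] 10.19
0.008 0.63 [-0.7 -0.8 -0. ] 10.44
0.012 0.32 [-0.4 -0.3  0.1] 10.69
0.016 0.46 [-0.6 -0.7 -0.3] 10.94
0.02 0.23 [-0.2  0.   0.2] 11.19
0.024 3.85 [-3.9 -0.1 -0.2] 11.44
0.028 7.0 [-7.   0.4 -1. ] 11.69
0.032 6.18 [-6.2  0.1 -2.6] 11.94
0.036 6.1 [-5.9  1.8 -3.7] 12.19
0.04 3.0 [-2.8  1.3 -1.6] 12.44
0.044 0.19 [-0.3 -0.7 -0.7] 12.69
```

View pics/s1.png

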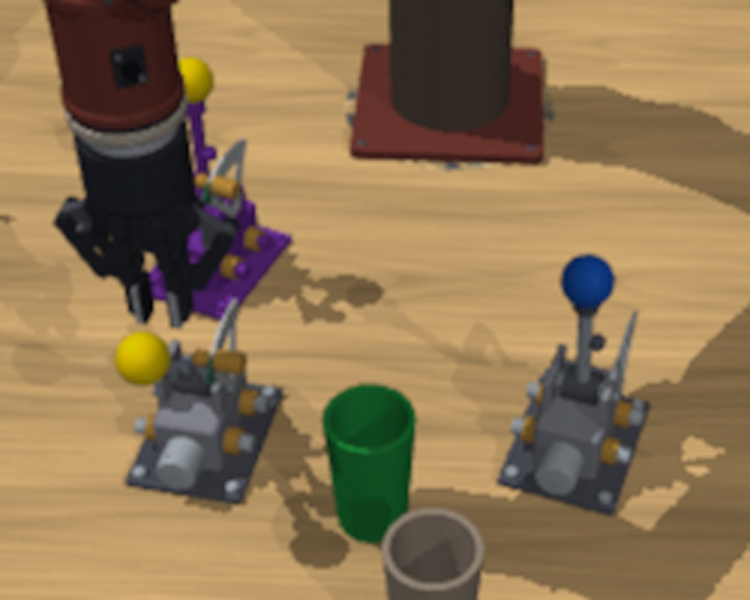

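The force peaked at 7 N and dropped to about 0. The yellow ball, now at crop (142,358), leans well forward and clear of the fingers. I'll retreat and measure its angle.

```bash
python3 - <<'E'
from h import *
from scipy.optimize import least_squares
p=np.array(observe()["eef_pos"]); psi=-.14; f=np.array([np.cos(psi),np.sin(psi),0])
q=p-.05*f; move_l(list(q),feed=.15); q[2]=.36; move_l(list(q),feed=.2)
hold(.3)
im,d,K,T=grab("scene"); w=world(d,K,T); hsv=cv2.cvtColor(im,cv2.COLOR_RGB2HSV)
z=np.load("scene0.npz")
for nm,a,b,c0 in(("Y",20,35,(.585,-.2,.18)),("B",100,125,(.52,.115,.21))):
    m=(cv2.inRange(hsv,(a,90,60),(b,255,255))>0)&(np.linalg.norm(w-c0,axis=2)<.06)
    c=least_squares(lambda c:np.linalg.norm(w[m]-c,axis=1)-.02,c0,loss="soft_l1",f_scale=.002).x
    print(nm,m.sum(),c.round(4),"angle",np.arccos(min(1,(c[2]-.075)/.14)))
print("jar pixel diff",cv2.absdiff(im,z["im"])[255:315,305:345].mean())
s=observe(); print(s["time_s"],s["eef_pos"],s["ft_force"])
E
```

```text
Y 265 [ 0.5964 -0.207   0.1784] angle 0.7399487188663505
B 226 [0.5216 0.1144 0.2101] angle 0.2650486466047146
jar pixel diff 5.261666666666667
14.625 [ 0.4919677  -0.19062168  0.35942927] [ 0.75800481 -0.04769246  0.05927675]
```

The lever angle is about 0.72, the blue knob is unchanged, and the robot never went near the jar. The robot is clear of everything.

```bash
python3 -c "
from plant import *
print(job_done())"
```

```text
the job is handed in; nothing more can be done
None
```

The yellow-knobbed lever snapped into its float notch (measured about 0.74 rad, stop at 0.72), the blue knob stayed within 1 mm, the jar was never approached, and I handed the job in with the arm clear shortly after 14.6 s; no verdict was returned.

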